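Switch off the test board and show the flagged relay to the inspection camera

ROBOT

A 7-joint arm with a two-finger parallel gripper is mounted at the origin on the work surface. World frame = base frame: x ahead of the robot, y to its left, z up, the work surface at z = 0. Lengths are in m, angles in degrees, forces in N, time in s.
With the tool pointing down it reaches from about 0.35 to 0.775 m from the base axis. Payload 3.1 kg.
Tool frame: the origin (TCP) lies at the very end of the fingers, on their centre line; the grasp point (between the pads) lies 19 mm behind it; z points along the fingers, y is the line along which they close (so a half turn about z gives the same grasp; the last joint's range is limited). The gripper opens to 85 mm and grips with 20 to 120 N. Pads are 22 mm wide; open, the fingers measure 114 mm over their backs; the gripper's body (76 mm by 85 mm) begins 54 mm behind the grasp point. The pads swing forward as they close: fully open they stand 13 mm farther back than shut.
Start: joints at [-66.217, 17.813, 0.802, 86.603, -0.252, 75.585, -1.558], TCP at [0.243, 0.494, 0.231] pointing down, gripper open.
Joint ranges: [-154.91, 154.91], [-16.99, 109.72], [-72.82, 74.43], [7.12, 147.25], [-82.49, 262.49], [11.32, 116.49], [-174.64, 174.64]. Speed limits (degrees/s): [159.86, 159.86, 180, 180, 180, 180, 180].

INTERFACE

Orientations are given as [roll, pitch, yaw] about the fixed x, y, z axes, in that order (R = Rz(yaw) Ry(pitch) Rx(roll)).
In Python, from station import bot gives the robot as it stands.
- The arm moves only by the tool arm_command, never from a script. Its argument "series" is a list of rows, each an object of numbers: "dx", "dy", "dz": the shift along the tool's x, y, z in mm; "wx", "wy", "wz": the turn, a rotation vector about the tool's x, y, z in rad; "claw": the closure in counts, from 0 (fully open) to 255 (shut). A call has 1 to 10 rows; each row is the pose to reach, as a shift and turn from the pose commanded when the call began, along the tool's axes at that moment; what a row does not reach only later rows make up. A row lasts 1/10 s, in which the tool goes at most 50 mm and 8.59 degrees, less where a joint would pass 70% of its speed; a pose out of reach is approached as far as the arm can. A call with a gripper value outside its range is refused whole. The fingers move at their own pace and stop on an object; "force" is the grip in N (left out, the last holds). Time passes only in rows, so rows that repeat a pose let the fingers close. It gives the time, the measured TCP pose, the force, the opening and the grip force at its end, in the units of the state.
- bot.observe(): the state, without advancing time (a new reading comes with each control period).
- bot.grab_frame(name): name is "side" or "top" or "wrist"; returns the picture (400x640x3 uint8, red, green, blue); there is no depth.
- bot.camera_params(name): a dict with "vertical_fov" (degrees; the focal length in pixels is half the picture's height over the tangent of half this angle, whatever the lens; pixels are square), "cx", "cy" (the principal point, pixels), "k1" (the pictures are not rectified: a ray, as slopes to the right and down, at radius r is drawn at 1 + k1 r^2 times it, then the intrinsics apply), "cam_to_world" (4x4, takes a point from camera to world coordinates). Camera axes: x right, y down, z forward; pixel columns grow to the right and rows downward; lengths in m; the calibration is good to about 2 mm. A picture is of the moment at which its call begins: read the wrist's pose just before it. camera_params takes no time and is no camera call; for the wrist camera it gives the pose at the moment of the call.
- bot.finish_job(): hands the job in; it is judged then, once.
Trained networks look in the newest picture that a camera, given by its name, has taken for a name from the list of things; names that differ only in an ending like _2 or _b are one class to them, and where a whole thing is asked for, a point or a joint stands for the part that bears it (a point fixed in the world has none). Each returns a list of dicts, best first, with "conf" (0 to 1); they miss things now and then, are a little off and sometimes report something else, mostly with a low value. They report only what shows in the picture. A call takes as long as a camera call. They do not tell look-alikes from the thing itself.
- bot.trace(camera, query): "region" (400x640 bool, what is visible of it) and "bbox" ([centre column, centre row, width, height] in pixels, round what is visible of it).
The state is a dict: "clock": time; "joint_positions": joint angles; "qd": joint speeds; "joint_torque": joint torques, N m; "tcp_pos": TCP position; "orientation": TCP orientation; "force": force on the tool from outside, world axes, zero at the start; "ft_torque": the same for the moment, N m; "finger_gap": finger opening in m; "grip_force": force on a finger pad.
Only numpy, scipy, OpenCV 4.12 (cv2) and the standard library are available. Lean on these libraries where they do the work, as an engineer would, in place of code of your own. Each camera call takes 0.05 s, during which the arm holds its last target. There are 200 camera calls.

TASK

Turn the red handle of the rotary isolator fully off, and only then pull the plug-in relay flagged with an orange dot up out of its socket, holding it by its plain sides so that nothing touches the clear pane on its contact side. Hold it up in the air before the bench inspection camera, upright, with the pane's centre on the lens axis 90 mm from the front of the lens and the pane square to the lens, and finish while holding it still there, not letting go. Leave the other two relays in their sockets and everything else on the bench where it is.

Things in the scene. Friction and masses are not known exactly. Their poses are not given: they have to be found in the camera images.
- isolator (a joint): Angle of the isolator's red handle, rad: 0 = on (the start), 1.57 = off. It turns 90 degrees counter-clockwise, seen from above, from on to off, with stops at both ends. A sprung detent (up to about 0.16 N m) resists the first half of the turn; past 45 degrees it carries the handle on to the off end by itself if let go.
- isolator_grip (a point): Point on the handle's vertical axis. x lies along the red grip bar towards its white pointer mark, z up; turns with the handle. The bar is 58 mm long, 14 mm wide and reaches from 16 mm below to 10 mm above this point, on a red disc 42 mm across, 8 mm thick. The yellow plate (64 mm square) under the disc has its top 24 mm below this point, 66 mm above the table.
- suspect: The relay to show, with an orange dot on top: clear case 36 x 36 x 55 mm high, about 0.1 kg. Origin: centre of the case's underside, z up. Contact side at -y: clear raised pane, brass contacts behind, blue button on top along that edge. +y: white label. +x and -x: plain sides 36 mm apart. Below is a plug of pins 20 x 20 mm, 12 mm long, seated loosely: lift straight up.
- suspect_face (a point): Centre of the outer face of that relay's clear pane: 18 mm from the relay's axis towards its -y, 29.5 mm above its underside. Axes as suspect.
- suspect_pane: The clear pane itself on the contact side of the flagged relay, 30 mm wide, 42 mm high and 2 mm thick; not to be touched. Origin at its centre, axes as suspect.
- relay_b: One of the two other relays, of the same shape and size as suspect, without orange dot. The same origin and axes. Stays in its socket.
- relay_c: The other unflagged relay; as relay_b.
- board: Fixed test board on the table: grey plate 150 x 260 mm, 12 mm thick, origin at the centre of its underside, rail along y. Sockets at y = -80, 0, 80 mm, x = 0, tops 45.5 mm above the table; relay tops stand at 100.5 mm. Any relay may be in any socket, contact sides to the board's -y. Terminal blocks between the sockets are 47.5 mm high.
- isolator_box: The fixed isolator enclosure, 105 x 82 mm and 63 mm high, with a black gland on each end. Origin at the centre of its underside; with the handle on, the white pointer points along its +x, with it off along its +y.
- camera: The inspection camera's fixed stand: dark round foot 116 mm across, steel post 16 mm thick and 230 mm tall, carrying a blue camera with a black lens and a white ring light 54 mm across. Origin at the foot's centre on the table. The camera looks level along -x of this frame.
- camera_lens (a point): Centre of the front of the lens, in the middle of the white ring light's face, 85 mm from the post's axis; its height differs from run to run (145 to 195 mm above the table). Axes as camera: the lens looks along its -x.
- camera_focus (a point): Point in the air on the lens axis, 90 mm in front of the lens, where the centre of the relay's pane belongs. Same axes: the lens is towards +x, z is up.
- cutters: Diagonal cutters with orange handles, 130 mm long, lying on the table. Bystander.
- tape_measure: Black and yellow tape measure, 76 x 66 x 40 mm. Bystander.
- red_tape: Roll of red tape lying flat, 92 mm across, 19 mm high. Bystander.
- knife: Black utility knife, 178 mm long, lying flat. Bystander.
- red_pen: Red pen, 135 mm long, lying on the notebook. Bystander.
Not all that is in view belongs to the job. Of the things that look like the isolator_box, the smaller one is meant.

How it is judged:
By the outcome, as a careful person would: the job done as asked, in the order asked, and still so for the second after the job is handed in, while the arm keeps its last pose, push and grip.
It also fails if it takes over 66 s, if anything falls off the work surface, if the arm or the gripper's body presses on something with over 40 N, if the wrist force passes 120 N, or if a joint passes its speed limit or range.

## Working session

There is one attempt and no reset: what is moved stays moved. The work goes in short steps, Python scripts to look and compute and a tool call to move; the robot and the scene stay as the last step left them, time stands still between calls to the robot, and variables do not carry over. Pictures are saved under pics/ and viewed, at most 10 in all, crops included, and the job is handed in when it is done.

Besides the shell and the picture viewer there is one more tool, called in YAML: its name, and indented under it one key for each argument. arm_command: Moves the arm, as the interface text tells. Its arguments: {"type":"object","properties":{"series":{"type":"array","items":{"type":"object","properties":{"dx":{"type":"number"},"dy":{"type":"number"},"dz":{"type":"number"},"wx":{"type":"number"},"wy":{"type":"number"},"wz":{"type":"number"},"claw":{"type":"number"}}}},"force":{"type":"number"}},"required":["series"]}

```bash
mkdir -p pics; ls
cat > h.py <<'E'
import numpy as np, cv2
from station import bot
def K(p):
    f=200/np.tan(np.radians(p['vertical_fov'])/2); return np.array([[f,0,p['cx']],[0,f,p['cy']],[0,0,1.]])
def dist(p): return np.array([p['k1'],0,0,0,0.])
def rays(p,uv):
    n=cv2.undistortPoints(np.array(uv,float).reshape(-1,1,2),K(p),dist(p)).reshape(-1,2)
    T=np.array(p['cam_to_world']); d=np.c_[n,np.ones(len(n))]@T[:3,:3].T
    return T[:3,3],d
def onz(p,uv,z):
    o,d=rays(p,uv); return o+d*((z-o[2])/d[:,2])[:,None]
def proj(p,X):
    T=np.linalg.inv(np.array(p['cam_to_world'])); X=np.array(X,float).reshape(-1,3)@T[:3,:3].T+T[:3,3]
    return cv2.projectPoints(X,np.zeros(3),np.zeros(3),K(p),dist(p))[0].reshape(-1,2)
def shot(cam,name):
    p=bot.camera_params(cam); im=bot.grab_frame(cam); cv2.imwrite(f'pics/{name}.png',im[:,:,::-1]); return p,im
E
python3 - <<'E'
from h import *
for c in ['side','top']:
    p,im=shot(c,c+'0'); print(c,p['vertical_fov'],p['cx'],p['cy'],p['k1'],np.round(p['cam_to_world'],3).tolist())
    for q in ['isolator','isolator_box','suspect','board','camera','camera_lens']:
        for r in bot.trace(c,q)[:4]: print(q,round(r['conf'],2),np.round(r['bbox']))
print(bot.observe())
E
```

```text
pics
side 49.78985406917833 322.6912476834756 199.46950790360145 0.03979995924013466 [[0.952, -0.183, 0.244, 0.217], [-0.304, -0.514, 0.802, -0.99], [-0.021, -0.838, -0.545, 0.784], [0.0, 0.0, 0.0, 1.0]]
isolator 0.79 [220. 176.  30.  22.]
isolator 0.62 [294. 167.  15.  15.]
isolator_box 0.93 [295. 178.  41.  34.]
isolator_box 0.68 [223. 194.  67.  55.]
suspect 0.68 [332. 211.  18.  28.]
board 0.95 [334. 234.  90.  60.]
board 0.74 [320. 199.  14.  24.]
camera 0.21 [348. 229.  17.  27.]
camera_lens 0.82 [405. 273.  56.  37.]
camera_lens 0.26 [295. 166.  16.  13.]
top 42.678741610687624 313.74785620088693 204.95128849577497 -0.1374719891339131 [[0.035, -0.976, 0.213, 0.172], [-0.999, -0.035, 0.002, 0.021], [0.005, -0.213, -0.977, 1.661], [0.0, 0.0, 0.0, 1.0]]
isolator 0.91 [239. 284.  21.  26.]
isolator 0.46 [234. 209.  11.  19.]
isolator_box 0.94 [236. 214.  25.  38.]
isolator_box 0.65 [257. 140.  30.  23.]
isolator_box 0.64 [243. 286.  41.  68.]
isolator_box 0.62 [325. 203.  84.  53.]
suspect 0.51 [326. 197.  18.  14.]
board 0.66 [325. 204.  86.  58.]
camera 0.62 [454. 191.  39.  36.]
camera_lens 0.65 [454. 187.  37.  28.]
camera_lens 0.37 [318. 138.  27.  27.]
{'clock': 0.7, 'joint_positions': array([-66.21627803,  17.81358583,   0.80173779,  86.60149097,
        -0.25219707,  75.58694356,  -1.55720218]), 'qd': array([-0.08244754,  0.0330234 , -0.06453979,  0.00528879,  0.05787381,
        0.0322041 ,  0.03313247]), 'joint_torque': array([ 4.02850037e-04, -3.79690897e+01,  1.46427378e-01, -2.30808967e+01,
        1.23545324e-02,  1.94642154e-03, -2.10720469e-05]), 'tcp_pos': array([0.24256731, 0.49363091, 0.23130829]), 'orientation': array([-1.79999776e+02,  1.00847638e-03,  1.53832995e+02]), 'force': array([0.20518994, 0.74106477, 0.40291805]), 'ft_torque': array([0.00294786, 0.01451901, 0.05676667]), 'grip_force': 0.0, 'finger_gap': 0.08540828086538614}
```

Run:
```python
import cv2
a=cv2.imread('pics/side0.png')[110:340,130:530]; cv2.imwrite('pics/s1.png',cv2.resize(a,(800,460),interpolation=cv2.INTER_CUBIC))
a=cv2.imread('pics/top0.png')[90:330,190:510]; cv2.imwrite('pics/t1.png',cv2.resize(a,(800,600),interpolation=cv2.INTER_CUBIC))
```

```text
(no output)
```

View pics/s1.png

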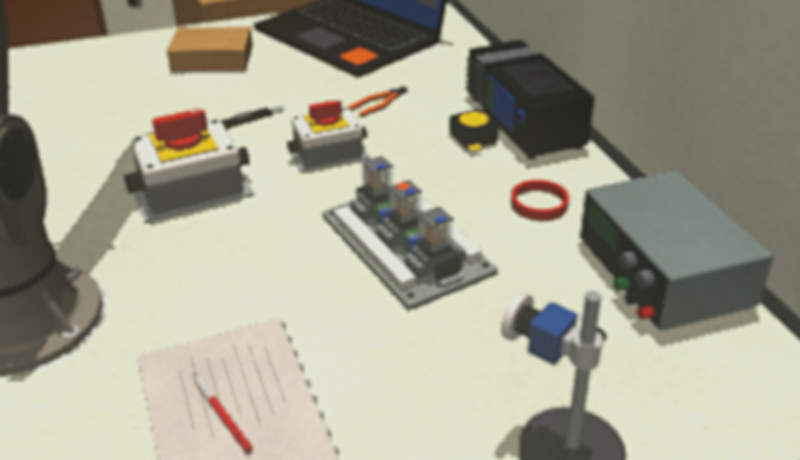

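View pics/t1.png

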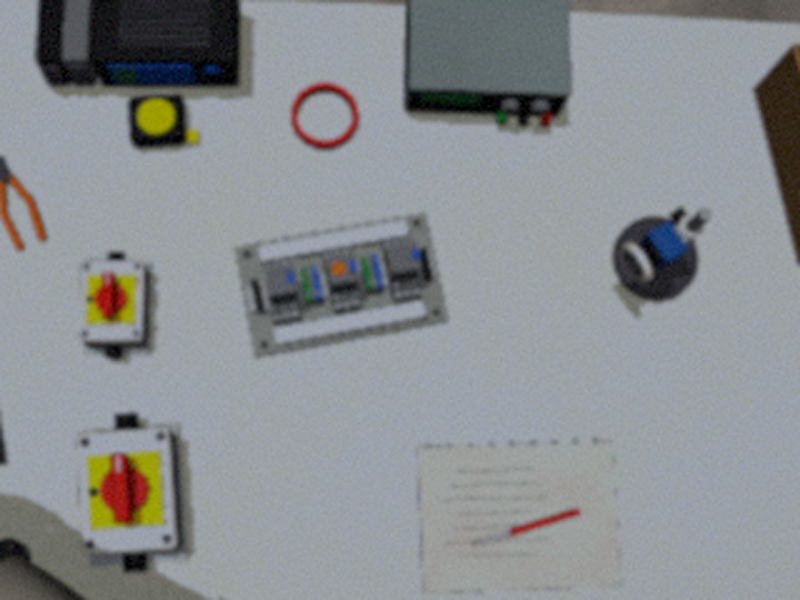

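The side view shows the smaller isolator at crop (325,115), the three relays with the orange dot on the middle one, and the inspection camera with its lens facing left. The top view shows the small isolator at (112,298), pointer up (+x), the orange dot at (340,268) and the camera foot at (655,258).

Run:
```python
from h import *
t=bot.camera_params('top'); s=bot.camera_params('side')
T=lambda u,v:(190+u/2.5,90+v/2.5); S=lambda u,v:(130+u/2,110+v/2)
print('handle',onz(t,[T(112,298)],.1),'pointer',onz(t,[T(109,278)],.1),'side',onz(s,[S(325,112)],.1))
print('orange',onz(t,[T(340,268)],.1),onz(s,[S(404,187)],.1))
bc=[T(237,246),T(424,214),T(447,321),T(257,355)]; print('board',onz(t,bc,.012))
print('foot',onz(t,[T(655,258)],.01),onz(s,[S(573,450)],.01))
print('post top',onz(t,[T(703,215)],.23),onz(s,[S(592,297)],.23))
# ring triangulate
def tri(a,b):
    o1,d1=rays(t,[a]);o2,d2=rays(s,[b]);d1=d1[0]/np.linalg.norm(d1);d2=d2[0]/np.linalg.norm(d2)
    k=np.linalg.lstsq(np.c_[d1,-d2],o2-o1,rcond=None)[0]; A=o1+k[0]*d1;B=o2+k[1]*d2; return (A+B)/2,np.linalg.norm(A-B)
print('ring',tri(T(640,260),S(518,316)))
```

```text
handle [[0.49110842 0.27061096 0.1       ]] pointer [[0.51654535 0.276124   0.1       ]] side [[0.4911257  0.24560288 0.1       ]]
orange [[ 0.53971361 -0.01283549  0.1       ]] [[ 0.54230321 -0.01145847  0.1       ]]
board [[ 0.58552829  0.12291781  0.012     ]
 [ 0.63867639 -0.12495691  0.012     ]
 [ 0.49399745 -0.15746254  0.012     ]
 [ 0.44005987  0.09001049  0.012     ]]
foot [[ 0.59012896 -0.43758297  0.01      ]] [[ 0.59199924 -0.44059072  0.01      ]]
post top [[ 0.58883929 -0.43573632  0.23      ]] [[ 0.58965466 -0.43988105  0.23      ]]
ring (array([ 0.54710045, -0.37592747,  0.16380666]), np.float64(0.0018089741059315544))
```

```bash
cat >> h.py <<'E'
from scipy.spatial.transform import Rotation as Ro
def goto(pos,yaw,pr=True):
    s=bot.observe(); R=Ro.from_euler('xyz',s['orientation'],degrees=True)
    d=R.inv().apply(np.array(pos)-s['tcp_pos'])*1000
    w=(R.inv()*Ro.from_euler('xyz',[180,0,yaw],degrees=True)).as_rotvec()
    if pr: print('clock',s['clock'],'tcp',s['tcp_pos'].round(4),s['orientation'].round(2),'F',s['force'].round(1)); print('d',d.round(1),'w',w.round(4))
    return d,w
E
python3 - <<'E'
from h import *
goto([.48,.262,.28],12)
s=bot.observe();p=bot.camera_params('wrist'); R=Ro.from_euler('xyz',s['orientation'],degrees=True)
T=np.array(p['cam_to_world']); print('cam in tool',R.inv().apply(T[:3,3]-s['tcp_pos']),(R.inv().as_matrix()@T[:3,:3]).round(3).tolist(),p['vertical_fov'])
E
```

```text
clock 0.7 tcp [0.2426 0.4936 0.2313] [-180.      0.    153.83] F [0.2 0.7 0.4]
d [-315.2 -103.2  -48.7] w [0.     0.     2.4755]
cam in tool [ 0.07601037 -0.00089498 -0.14391028] [[-0.0, -0.955, -0.297], [1.0, -0.0, 0.0], [-0.0, -0.297, 0.955]] 71.73264416848659
```

arm_command:
  series:
    - {"dx": -315, "dy": -103, "dz": -49, "wz": 2.475, "claw": 0}
    - {"dx": -315, "dy": -103, "dz": -49, "wz": 2.475, "claw": 0}
    - {"dx": -315, "dy": -103, "dz": -49, "wz": 2.475, "claw": 0}
    - {"dx": -315, "dy": -103, "dz": -49, "wz": 2.475, "claw": 0}
    - {"dx": -315, "dy": -103, "dz": -49, "wz": 2.475, "claw": 0}
    - {"dx": -315, "dy": -103, "dz": -49, "wz": 2.475, "claw": 0}
    - {"dx": -315, "dy": -103, "dz": -49, "wz": 2.475, "claw": 0}
    - {"dx": -315, "dy": -103, "dz": -49, "wz": 2.475, "claw": 0}
    - {"dx": -315, "dy": -103, "dz": -49, "wz": 2.475, "claw": 0}
    - {"dx": -315, "dy": -103, "dz": -49, "wz": 2.475, "claw": 0}

```text
invalid input
```

Run:
```python
from h import *
goto([.48,.262,.28],12)
```

```text
clock 0.7 tcp [0.2426 0.4936 0.2313] [-180.      0.    153.83] F [0.2 0.7 0.4]
d [-315.2 -103.2  -48.7] w [0.     0.     2.4755]
```

arm_command:
  series:
    - {"dx": -315, "dy": -103, "dz": -49, "wx": 0, "wy": 0, "wz": 2.475, "claw": 0}
    - {"dx": -315, "dy": -103, "dz": -49, "wx": 0, "wy": 0, "wz": 2.475, "claw": 0}
  force: 40

```text
clock: 0.9
tcp_pos: [0.3127, 0.4249, 0.2458]
orientation: [-180.0, -0.0, 136.6]
force: [1.2, 0.3, 0.0]
finger_gap: 0.0859
grip_force: 0.0
```

Run:
```python
from h import *
goto([.48,.262,.28],12)
```

```text
clock 0.9 tcp [0.3127 0.4249 0.2458] [-1.7999e+02 -2.0000e-02  1.3660e+02] F [1.2 0.3 0. ]
d [-233.5   -3.4  -34.3] w [-6.0000e-04  0.0000e+00  2.1747e+00]
```

arm_command:
  series:
    - {"dx": -233, "dy": -3, "dz": -34, "wx": 0, "wy": 0, "wz": 2.175, "claw": 0}
    - {"dx": -233, "dy": -3, "dz": -34, "wx": 0, "wy": 0, "wz": 2.175, "claw": 0}
    - {"dx": -233, "dy": -3, "dz": -34, "wx": 0, "wy": 0, "wz": 2.175, "claw": 0}
    - {"dx": -233, "dy": -3, "dz": -34, "wx": 0, "wy": 0, "wz": 2.175, "claw": 0}
    - {"dx": -233, "dy": -3, "dz": -34, "wx": 0, "wy": 0, "wz": 2.175, "claw": 0}
    - {"dx": -233, "dy": -3, "dz": -34, "wx": 0, "wy": 0, "wz": 2.175, "claw": 0}
    - {"dx": -233, "dy": -3, "dz": -34, "wx": 0, "wy": 0, "wz": 2.175, "claw": 0}
    - {"dx": -233, "dy": -3, "dz": -34, "wx": 0, "wy": 0, "wz": 2.175, "claw": 0}
    - {"dx": -233, "dy": -3, "dz": -34, "wx": 0, "wy": 0, "wz": 2.175, "claw": 0}
    - {"dx": -233, "dy": -3, "dz": -34, "wx": 0, "wy": 0, "wz": 2.175, "claw": 0}

```text
clock: 1.9
tcp_pos: [0.4807, 0.2625, 0.2799]
orientation: [-180.0, -0.0, 50.4]
force: [0.4, -0.0, -0.9]
finger_gap: 0.0852
grip_force: 0.0
```

Remaining turn 38.4° = 0.670 rad.

arm_command:
  series:
    - {"dx": 0, "dy": 0, "dz": 0, "wx": 0, "wy": 0, "wz": 0.67, "claw": 0}
    - {"dx": 0, "dy": 0, "dz": 0, "wx": 0, "wy": 0, "wz": 0.67, "claw": 0}
    - {"dx": 0, "dy": 0, "dz": 0, "wx": 0, "wy": 0, "wz": 0.67, "claw": 0}
    - {"dx": 0, "dy": 0, "dz": 0, "wx": 0, "wy": 0, "wz": 0.67, "claw": 0}
    - {"dx": 0, "dy": 0, "dz": 0, "wx": 0, "wy": 0, "wz": 0.67, "claw": 0}
    - {"dx": 0, "dy": 0, "dz": 0, "wx": 0, "wy": 0, "wz": 0.67, "claw": 0}

```text
clock: 2.5
tcp_pos: [0.4807, 0.2626, 0.2799]
orientation: [180.0, -0.0, 12.3]
force: [0.2, 1.2, -0.1]
finger_gap: 0.0856
grip_force: 0.0
```

Run:
```python
from h import *
p,im=shot('wrist','w1')
np.save('w1.npy',p)
goto([.48,.262,.28],12)
for r in bot.trace('wrist','isolator')[:3]:
    m=r['region']; print(r['conf'],r['bbox'])
    hsv=cv2.cvtColor(im,cv2.COLOR_RGB2HSV); 
    v,u=np.nonzero(m); print(u.mean(),v.mean(),onz(p,[(u.mean(),v.mean())],.1))
```

```text
clock 2.55 tcp [0.4807 0.2626 0.2799] [180.    -0.    12.41] F [ 0.2 -0.1 -0.1]
d [-0.8  0.4 -0.1] w [ 0.     -0.0001  0.0072]
0.73 [296.6, 327.1, 40.1, 27.2]
298.4392156862745 326.9437908496732 [[0.26458896 0.24330516 0.1       ]]
0.66 [307.0, 164.6, 35.3, 50.1]
306.34719535783364 162.02611218568666 [[0.49961898 0.27997637 0.1       ]]
```

View pics/w1.png

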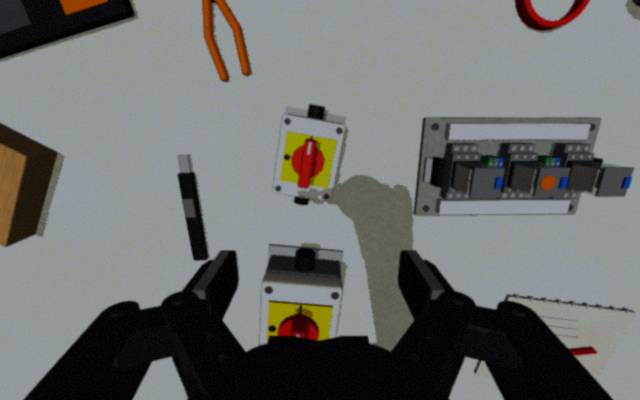

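The small isolator sits at about (307,160) with its white pointer up at (311,145). The relays are at right, orange dot at (548,183), with blue buttons on their right (world −y) sides; so the relay yaw is ≈12°.

Run:
```python
from h import *
p=np.load('w1.npy',allow_pickle=True).item(); im=cv2.imread('pics/w1.png')[:,:,::-1]
hsv=cv2.cvtColor(np.ascontiguousarray(im),cv2.COLOR_RGB2HSV)
H,S,V=[hsv[:,:,i].astype(int) for i in range(3)]
box=np.zeros((400,640),bool); box[100:205,265:350]=1
y=box&(H>20)&(H<38)&(S>120)&(V>80)
r=box&((H<10)|(H>170))&(S>120)&(V>50)
for n,m,z in(('yellow',y,.066),('red',r,.1)):
    v,u=np.nonzero(m); X=onz(p,np.c_[u,v],z)[:,:2]; R=cv2.minAreaRect((X*1000).astype(np.float32)); print(n,len(u),R)
v,u=np.nonzero(r); print('red px',u.min(),u.max(),v.min(),v.max())
box[:]=0; box[160:205,520:580]=1
o=box&(H>4)&(H<20)&(S>140)&(V>90); v,u=np.nonzero(o); print('orange',u.mean(),v.mean(),onz(p,[(u.mean(),v.mean())],.1005))
```

```text
yellow 1340 ((496.53094482421875, 279.399658203125), (63.351646423339844, 63.530189514160156), 2.5761988162994385)
red 904 ((497.84210205078125, 280.6752014160156), (36.69267272949219, 53.20624542236328), 64.09819030761719)
red px 292 323 140 187
orange 547.551724137931 182.45402298850576 [[ 0.53851369 -0.01125542  0.1005    ]]
```

Run:
```python
from h import *
goto([.4965,.2794,.079],2.6)
```

```text
clock 2.6 tcp [0.4807 0.2625 0.2799] [-180.     -0.     12.41] F [-0.6 -0.4  0.7]
d [ 19.  -13.1 200.9] w [-0.000e+00 -1.000e-04  1.713e-01]
```

arm_command:
  series:
    - {"dx": 19, "dy": -13, "dz": 50, "wx": 0, "wy": 0, "wz": 0.171, "claw": 0}
    - {"dx": 19, "dy": -13, "dz": 95, "wx": 0, "wy": 0, "wz": 0.171, "claw": 0}
    - {"dx": 19, "dy": -13, "dz": 140, "wx": 0, "wy": 0, "wz": 0.171, "claw": 60}
    - {"dx": 19, "dy": -13, "dz": 175, "wx": 0, "wy": 0, "wz": 0.171, "claw": 100}
    - {"dx": 19, "dy": -13, "dz": 193, "wx": 0, "wy": 0, "wz": 0.171, "claw": 100}
    - {"dx": 19, "dy": -13, "dz": 200, "wx": 0, "wy": 0, "wz": 0.171, "claw": 100}
    - {"dx": 19, "dy": -13, "dz": 200, "wx": 0, "wy": 0, "wz": 0.171, "claw": 100}

```text
clock: 3.3
tcp_pos: [0.4961, 0.279, 0.0793]
orientation: [180.0, 0.1, 2.6]
force: [0.3, 0.1, 0.0]
finger_gap: 0.0524
grip_force: 0.0
```

Run:
```python
from h import *
p,im=shot('wrist','w2')
goto([.4965,.2794,.079],2.6)
print(proj(p,[.4965,.2794,.1]))
```

```text
clock 3.35 tcp [0.4971 0.2794 0.0805] [-1.7997e+02 -5.0000e-02  2.5400e+00] F [-0.  -0.5  1.9]
d [-0.6 -0.   1.5] w [-0.0005 -0.001  -0.001 ]
[[315.76692421 270.03361933]]
```

View pics/w2.png

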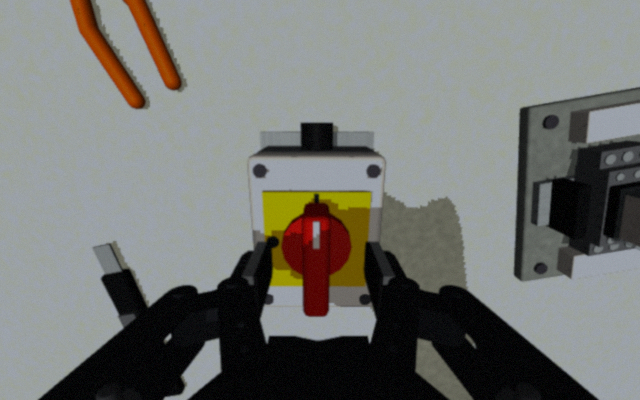

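The fingers straddle the red bar symmetrically at (316,250), aligned. Close and turn.

arm_command:
  series:
    - {"dx": 0, "dy": 0, "dz": 0, "wx": 0, "wy": 0, "wz": 0, "claw": 255}
    - {"dx": 0, "dy": 0, "dz": 0, "wx": 0, "wy": 0, "wz": 0, "claw": 255}
    - {"dx": 0, "dy": 0, "dz": 0, "wx": 0, "wy": 0, "wz": 0, "claw": 255}
    - {"dx": 0, "dy": 0, "dz": 0, "wx": 0, "wy": 0, "wz": 0, "claw": 255}
    - {"dx": 0, "dy": 0, "dz": 0, "wx": 0, "wy": 0, "wz": 0, "claw": 255}
  force: 40

```text
clock: 3.85
tcp_pos: [0.4974, 0.2802, 0.0814]
orientation: [-179.9, -0.1, 2.5]
force: [-0.6, 1.4, 5.7]
finger_gap: 0.0128
grip_force: 42.7
```

arm_command:
  series:
    - {"dx": 0, "dy": 0, "dz": 0, "wx": 0, "wy": 0, "wz": -0.12, "claw": 255}
    - {"dx": 0, "dy": 0, "dz": 0, "wx": 0, "wy": 0, "wz": -0.24, "claw": 255}
    - {"dx": 0, "dy": 0, "dz": 0, "wx": 0, "wy": 0, "wz": -0.36, "claw": 255}
    - {"dx": 0, "dy": 0, "dz": 0, "wx": 0, "wy": 0, "wz": -0.48, "claw": 255}

```text
clock: 4.25
tcp_pos: [0.4974, 0.2803, 0.0814]
orientation: [-179.9, -0.2, 30.3]
force: [-0.4, 0.3, 5.6]
finger_gap: 0.013
grip_force: 42.7
```

arm_command:
  series:
    - {"dx": 0, "dy": 0, "dz": -1, "wx": 0, "wy": 0, "wz": -0.14, "claw": 255}
    - {"dx": 0, "dy": 0, "dz": -1, "wx": 0, "wy": 0, "wz": -0.28, "claw": 255}
    - {"dx": 0, "dy": 0, "dz": -1, "wx": 0, "wy": 0, "wz": -0.42, "claw": 255}
    - {"dx": 0, "dy": 0, "dz": -1, "wx": 0, "wy": 0, "wz": -0.56, "claw": 255}
    - {"dx": 0, "dy": 0, "dz": -1, "wx": 0, "wy": 0, "wz": -0.7, "claw": 255}
    - {"dx": 0, "dy": 0, "dz": -1, "wx": 0, "wy": 0, "wz": -0.84, "claw": 255}
    - {"dx": 0, "dy": 0, "dz": -1, "wx": 0, "wy": 0, "wz": -0.98, "claw": 255}
    - {"dx": 0, "dy": 0, "dz": -1, "wx": 0, "wy": 0, "wz": -1.1, "claw": 255}
    - {"dx": 0, "dy": 0, "dz": -1, "wx": 0, "wy": 0, "wz": -1.1, "claw": 255}

```text
clock: 5.15
tcp_pos: [0.4972, 0.2804, 0.0814]
orientation: [179.9, -0.2, 93.0]
force: [1.0, 2.4, 0.3]
finger_gap: 0.0132
grip_force: 42.1
```

Run:
```python
from h import *
goto([.4965,.2794,.079],92.6); print(bot.observe()['ft_torque'])
```

```text
clock 5.15 tcp [0.4972 0.2804 0.0814] [ 1.799e+02 -1.500e-01  9.299e+01] F [1.  2.4 0.3]
d [-1.  -0.7  2.4] w [ 0.0017 -0.0026  0.0068]
[ 0.63117278 -0.15791151 -0.16461613]
```

arm_command:
  series:
    - {"dx": 0, "dy": 0, "dz": 0, "wx": 0, "wy": 0, "wz": 0, "claw": 60}
    - {"dx": 0, "dy": 0, "dz": 0, "wx": 0, "wy": 0, "wz": 0, "claw": 60}
    - {"dx": 0, "dy": 0, "dz": 0, "wx": 0, "wy": 0, "wz": 0, "claw": 60}
    - {"dx": 0, "dy": 0, "dz": -20, "wx": 0, "wy": 0, "wz": 0, "claw": 0}
    - {"dx": 0, "dy": 0, "dz": -70, "wx": 0, "wy": 0, "wz": 0, "claw": 0}
    - {"dx": 0, "dy": 0, "dz": -120, "wx": 0, "wy": 0, "wz": 0, "claw": 0}

```text
clock: 5.75
tcp_pos: [0.4954, 0.2782, 0.2009]
orientation: [-179.8, 0.1, 93.0]
force: [2.2, 1.8, 0.4]
finger_gap: 0.0857
grip_force: 0.0
```

Run:
```python
from h import *
p,im=shot('wrist','w3')
goto([.54,-.017,.2],102)
```

```text
clock 5.8 tcp [0.5009 0.2811 0.2118] [179.2   -0.41  92.99] F [2.6 1.8 6.6]
d [-299.8   23.4   10. ] w [ 0.0144 -0.006  -0.1573]
```

View pics/w3.png

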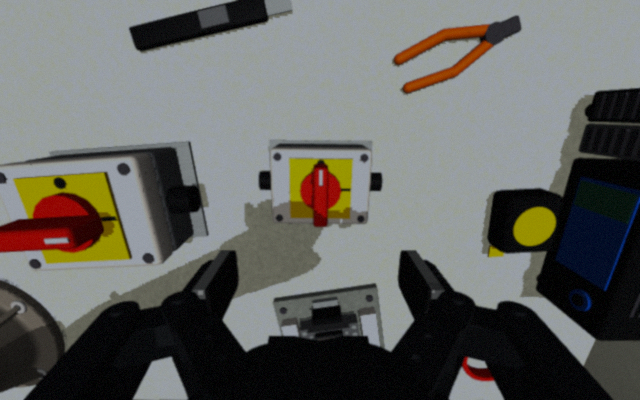

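The handle's white pointer now points to the box's +y (up in picture, at (320,178)), at the off mark. Now to the relay.

arm_command:
  series:
    - {"dx": -50, "dy": 0, "dz": 0, "wx": 0, "wy": 0, "wz": -0.08, "claw": 0}
    - {"dx": -100, "dy": 10, "dz": 0, "wx": 0, "wy": 0, "wz": -0.157, "claw": 0}
    - {"dx": -150, "dy": 20, "dz": 0, "wx": 0, "wy": 0, "wz": -0.157, "claw": 0}
    - {"dx": -200, "dy": 25, "dz": 0, "wx": 0, "wy": 0, "wz": -0.157, "claw": 0}
    - {"dx": -250, "dy": 25, "dz": 0, "wx": 0, "wy": 0, "wz": -0.157, "claw": 0}
    - {"dx": -285, "dy": 25, "dz": 0, "wx": 0, "wy": 0, "wz": -0.157, "claw": 0}
    - {"dx": -300, "dy": 25, "dz": 0, "wx": 0, "wy": 0, "wz": -0.157, "claw": 0}
    - {"dx": -300, "dy": 25, "dz": 0, "wx": 0, "wy": 0, "wz": -0.157, "claw": 0}
    - {"dx": -300, "dy": 25, "dz": 0, "wx": 0, "wy": 0, "wz": -0.157, "claw": 0}

```text
clock: 6.7
tcp_pos: [0.5372, -0.018, 0.2006]
orientation: [-180.0, -0.1, 102.0]
force: [-0.4, 1.1, -0.8]
finger_gap: 0.0858
grip_force: 0.0
```

Run:
```python
from h import *
p,im=shot('wrist','w4'); np.save('w4.npy',p)
goto([.54,-.017,.2],102)
print(proj(p,[.54,-.017,.1005]))
for q in ['suspect','board']:
  for r in bot.trace('wrist',q)[:3]: print(q,r['conf'],r['bbox'])
```

```text
clock 6.75 tcp [ 0.5373 -0.0169  0.2006] [-1.7999e+02 -9.0000e-02  1.0217e+02] F [ 0.   0.7 -0.2]
d [-0.7  2.6  0.6] w [-0.0002 -0.0016  0.003 ]
[[321.80195608 199.90859821]]
suspect 0.71 [323.5, 195.1, 38.2, 50.2]
board 0.62 [319.6, 164.7, 134.5, 209.7]
```

View pics/w4.png

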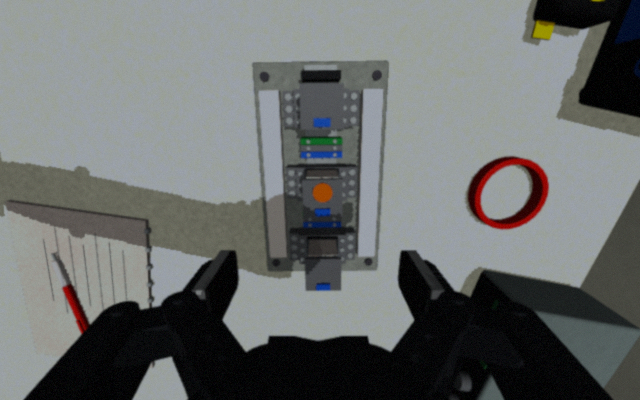

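The orange‑dot relay's top spans about (303–344, 178–218), blue button at (322,212) on the near (−y) side; the board looks square to the tool.

Run:
```python
from h import *
p=np.load('w4.npy',allow_pickle=True).item(); im=cv2.imread('pics/w4.png')[:,:,::-1]
hsv=cv2.cvtColor(np.ascontiguousarray(im),cv2.COLOR_RGB2HSV)
H,S,V=[hsv[:,:,i].astype(int) for i in range(3)]
def c(m,x0,x1,y0,y1,z):
    b=np.zeros_like(m); b[y0:y1,x0:x1]=m[y0:y1,x0:x1]; v,u=np.nonzero(b); print(len(u),u.mean(),v.mean()); return onz(p,[(u.mean(),v.mean())],z)[0]
bl=(H>100)&(H<130)&(S>150)&(V>60); og=(H>4)&(H<20)&(S>150)
o=c(og,300,350,170,220,.1005)
B=[c(bl,305,340,a,b,.1025) for a,b in((115,130),(206,218),(280,294))]
print(o,B); d=B[0]-B[2]; print('yaw from buttons',np.degrees(np.arctan2(-d[0],d[1])),np.linalg.norm(d)); d=o-B[1]; print(np.degrees(np.arctan2(-d[0],d[1])),np.linalg.norm(d))
# rails: white strips, fit edges
w=(V>150)&(S<40)
for x0,x1 in((255,288),(352,388)):
    uv=[]
    for y in range(100,240,4):
        u=np.nonzero(w[y,x0:x1])[0]
        if len(u)>5: uv.append((x0+u.mean(),y))
    if len(uv)>5:
        X=onz(p,uv,.02)[:,:2]; q=np.polyfit(X[:,1],X[:,0],1); print('rail yaw',np.degrees(np.arctan(-q[0])),len(uv))
R=onz(p,[(304,178),(342,178),(344,218),(303,218)],.1005); print(R,R.mean(0))
C=onz(p,[(253,62),(388,62),(378,271),(267,271)],.012); print('board',C,C.mean(0))
crop=cv2.resize(im[150:240,270:375,::-1],(735,630)[:2],interpolation=cv2.INTER_CUBIC); cv2.imwrite('pics/c4.png',cv2.resize(crop,(700,600)))
```

```text
300 322.13 192.26333333333332
146 321.7260273972603 122.02054794520548
115 321.8 212.24347826086955
85 322.5882352941176 286.4470588235294
[ 0.53873843 -0.00978885  0.1005    ] [array([0.52518641, 0.05069128, 0.1025    ]), array([ 0.54238752, -0.02810611,  0.1025    ]), array([ 0.56016798, -0.10603476,  0.1025    ])]
yaw from buttons 12.58229290099363 0.1605825763303585
11.266724156278284 0.018783975850141015
rail yaw 8.861015253001314 25
rail yaw 15.080642120068347 35
[[ 5.19926801e-01 -1.75347969e-04  1.00500000e-01]
 [ 5.53410235e-01  6.96704319e-03  1.00500000e-01]
 [ 5.64242066e-01 -3.00534985e-02  1.00500000e-01]
 [ 5.26466823e-01 -3.81097629e-02  1.00500000e-01]] [ 0.54101148 -0.01534289  0.1005    ]
board [[ 0.43963613  0.09543424  0.012     ]
 [ 0.58425125  0.12627172  0.012     ]
 [ 0.64379295 -0.12661981  0.012     ]
 [ 0.49516826 -0.15831216  0.012     ]] [ 0.54071215 -0.0158065   0.012     ]
```

View pics/c4.png

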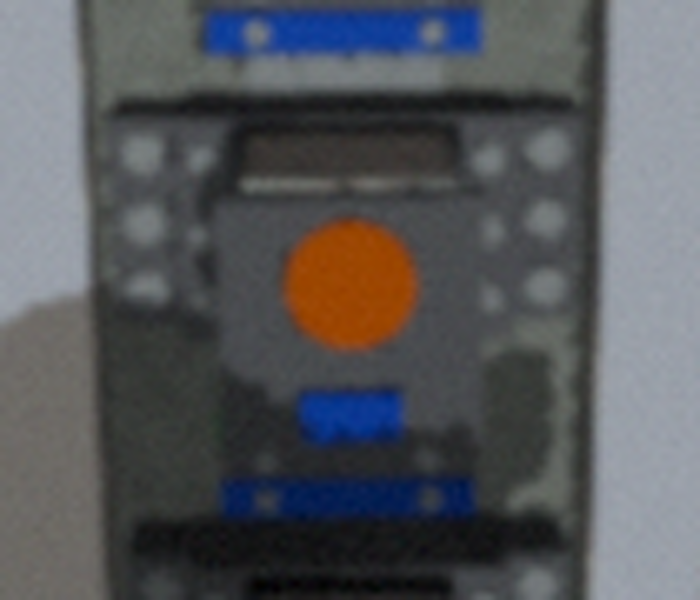

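Run:
```python
from h import *
goto([.5407,-.0160,.062],102.6)
```

```text
clock 6.85 tcp [ 0.5374 -0.0165  0.2007] [-1.7999e+02 -7.0000e-02  1.0225e+02] F [-0.3  0.8 -0.4]
d [ -0.4   3.4 138.7] w [-0.0001 -0.0012 -0.0061]
```

arm_command:
  series:
    - {"dx": 0, "dy": 3.4, "dz": 30, "wx": 0, "wy": 0, "wz": -0.006, "claw": 0}
    - {"dx": 0, "dy": 3.4, "dz": 60, "wx": 0, "wy": 0, "wz": -0.006, "claw": 0}
    - {"dx": 0, "dy": 3.4, "dz": 90, "wx": 0, "wy": 0, "wz": -0.006, "claw": 0}
    - {"dx": 0, "dy": 3.4, "dz": 115, "wx": 0, "wy": 0, "wz": -0.006, "claw": 0}
    - {"dx": 0, "dy": 3.4, "dz": 132, "wx": 0, "wy": 0, "wz": -0.006, "claw": 0}
    - {"dx": 0, "dy": 3.4, "dz": 139, "wx": 0, "wy": 0, "wz": -0.006, "claw": 0}
    - {"dx": 0, "dy": 3.4, "dz": 139, "wx": 0, "wy": 0, "wz": -0.006, "claw": 60}
    - {"dx": 0, "dy": 3.4, "dz": 139, "wx": 0, "wy": 0, "wz": -0.006, "claw": 60}

```text
clock: 7.65
tcp_pos: [0.5416, -0.0177, 0.0628]
orientation: [179.9, 0.0, 102.4]
force: [0.3, 0.6, -0.2]
finger_gap: 0.0653
grip_force: 0.0
```

Run:
```python
from h import *
p,im=shot('wrist','w5')
goto([.5407,-.0160,.062],102.6)
```

```text
clock 7.7 tcp [ 0.5419 -0.0179  0.0631] [1.7986e+02 2.0000e-02 1.0243e+02] F [0.3 0.4 1. ]
d [ 2.2 -0.7  1.1] w [ 0.0025  0.0004 -0.0031]
```

View pics/w5.png

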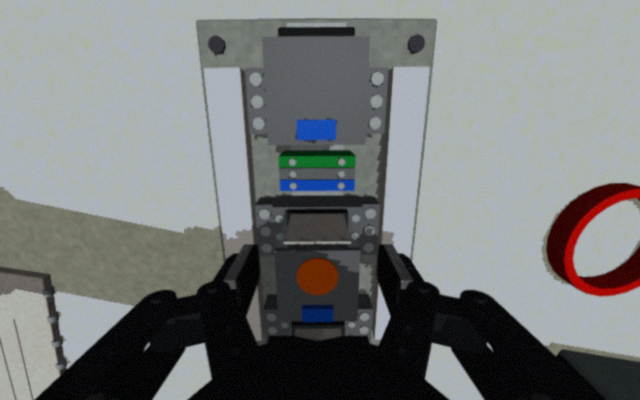

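The relay (dot at (317,277)) sits centred and square between the pads. Close with a 2 mm shift away from the pane side.

arm_command:
  series:
    - {"dx": 2, "dy": -0.7, "dz": 0, "wx": 0, "wy": 0, "wz": -0.003, "claw": 60}
    - {"dx": 2, "dy": -0.7, "dz": 0, "wx": 0, "wy": 0, "wz": -0.003, "claw": 255}
    - {"dx": 2, "dy": -0.7, "dz": 0, "wx": 0, "wy": 0, "wz": -0.003, "claw": 255}
    - {"dx": 2, "dy": -0.7, "dz": 0, "wx": 0, "wy": 0, "wz": -0.003, "claw": 255}
    - {"dx": 2, "dy": -0.7, "dz": 0, "wx": 0, "wy": 0, "wz": -0.003, "claw": 255}
    - {"dx": 2, "dy": -0.7, "dz": 0, "wx": 0, "wy": 0, "wz": -0.003, "claw": 255}
  force: 40

```text
clock: 8.3
tcp_pos: [0.5402, -0.0165, 0.0626]
orientation: [179.9, 0.0, 102.6]
force: [-1.0, 0.8, 5.2]
finger_gap: 0.0355
grip_force: 40.5
```

arm_command:
  series:
    - {"dx": 0, "dy": 0, "dz": -5, "wx": 0, "wy": 0, "wz": 0, "claw": 255}
    - {"dx": 0, "dy": 0, "dz": -12, "wx": 0, "wy": 0, "wz": 0, "claw": 255}
    - {"dx": 0, "dy": 0, "dz": -20, "wx": 0, "wy": 0, "wz": 0, "claw": 255}
    - {"dx": 0, "dy": 0, "dz": -40, "wx": 0, "wy": 0, "wz": 0, "claw": 255}
    - {"dx": 0, "dy": 0, "dz": -70, "wx": 0, "wy": 0, "wz": 0, "claw": 255}
    - {"dx": 0, "dy": 0, "dz": -100, "wx": 0, "wy": 0, "wz": 0, "claw": 255}
    - {"dx": 0, "dy": 0, "dz": -120, "wx": 0, "wy": 0, "wz": 0, "claw": 255}
    - {"dx": 0, "dy": 0, "dz": -130, "wx": 0, "wy": 0, "wz": 0, "claw": 255}
    - {"dx": 0, "dy": 0, "dz": -130, "wx": 0, "wy": 0, "wz": 0, "claw": 255}
    - {"dx": 0, "dy": 0, "dz": -130, "wx": 0, "wy": 0, "wz": 0, "claw": 255}

```text
clock: 9.3
tcp_pos: [0.5387, -0.0166, 0.1909]
orientation: [-179.9, -0.0, 102.5]
force: [-0.2, 0.6, -1.1]
finger_gap: 0.0358
grip_force: 40.8
```

Run:
```python
from h import *
p,im=shot('wrist','w6'); np.save('w6.npy',p)
goto([.5407,-.0160,.2],102.6)
s,im=shot('side','s6'); t,im=shot('top','t6')
a=cv2.imread('pics/w6.png'); a=a[200:360,220:420]; cv2.imwrite('pics/c6.png',cv2.resize(a,(750,600),interpolation=cv2.INTER_CUBIC))
```

```text
clock 9.35 tcp [ 0.5384 -0.0165  0.1904] [-1.7982e+02 -4.0000e-02  1.0255e+02] F [-0.3 -0.3 -2.2]
d [ 0.   2.3 -9.6] w [-0.0032 -0.0006 -0.0009]
```

View pics/c6.png

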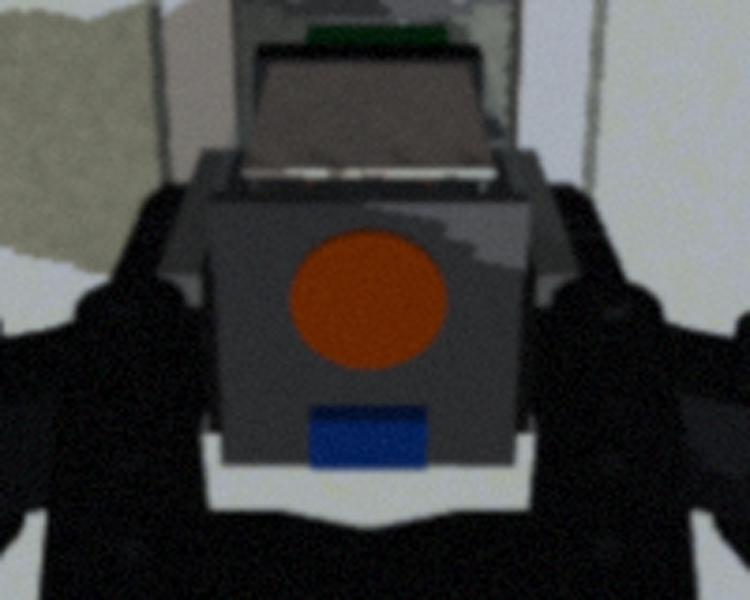

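The relay is out of the socket, square between the pads (top corners at crop (208,198),(532,200),(515,465),(222,465)). Next measure its pose in the hand and go for a closer look at the inspection camera.

Run:
```python
from h import *
p=np.load('w6.npy',allow_pickle=True).item()
uv=np.array([(208,198),(532,200),(515,465),(222,465)])/3.75+[220,200]
s=bot.observe();R=Ro.from_euler('xyz',s['orientation'],degrees=True)
for yb in(-16,-18):
    ob=np.array([(-18,18,55),(18,18,55),(18,yb,55),(-18,yb,55)],float)/1000
    _,rv,tv=cv2.solvePnP(ob,uv.astype(float),K(p),dist(p),flags=cv2.SOLVEPNP_IPPE)
    T=np.array(p['cam_to_world']); Rr=T[:3,:3]@cv2.Rodrigues(rv)[0]; o=T[:3,:3]@tv.ravel()+T[:3,3]
    print('relay origin in tool mm',R.inv().apply(o-s['tcp_pos'])*1000,Ro.from_matrix(Rr).as_euler('xyz',degrees=True))
    n=R.inv().apply  # intersect corners with plane at known height
top=s['tcp_pos'][2]+(.1005-.0626)
X=onz(p,uv,top); print((R.inv().apply(X-s['tcp_pos'])*1000).round(1))
goto([.5,-.45,.28],35)
```

```text
relay origin in tool mm [  6.91345725  -0.12978356 -95.43692893] [162.75244534   0.44980367  12.47440811]
relay origin in tool mm [  2.57839897  -0.22082102 -95.57394942] [162.75230337   0.31963744  12.5097325 ]
[[ 18.7 -18.7 -37.8]
 [ 18.5  18.4 -38. ]
 [-18.6  18.  -38. ]
 [-18.6 -18.7 -37.8]]
clock 9.45 tcp [ 0.5385 -0.0165  0.1903] [-1.7981e+02 -3.0000e-02  1.0255e+02] F [ 0.5 -0.2 -0.9]
d [-414.7 -132.1  -89.5] w [-0.0033  0.0014  1.179 ]
```

arm_command:
  series:
    - {"dx": 0, "dy": 0, "dz": -45, "wx": 0, "wy": 0, "wz": 0.12, "claw": 255}
    - {"dx": -30, "dy": -10, "dz": -89, "wx": 0, "wy": 0, "wz": 0.24, "claw": 255}
    - {"dx": -75, "dy": -25, "dz": -89, "wx": 0, "wy": 0, "wz": 0.36, "claw": 255}
    - {"dx": -120, "dy": -40, "dz": -89, "wx": 0, "wy": 0, "wz": 0.48, "claw": 255}
    - {"dx": -165, "dy": -55, "dz": -89, "wx": 0, "wy": 0, "wz": 0.6, "claw": 255}
    - {"dx": -210, "dy": -70, "dz": -89, "wx": 0, "wy": 0, "wz": 0.72, "claw": 255}
    - {"dx": -255, "dy": -85, "dz": -89, "wx": 0, "wy": 0, "wz": 0.84, "claw": 255}
    - {"dx": -300, "dy": -100, "dz": -89, "wx": 0, "wy": 0, "wz": 0.96, "claw": 255}
    - {"dx": -345, "dy": -115, "dz": -89, "wx": 0, "wy": 0, "wz": 1.08, "claw": 255}
    - {"dx": -385, "dy": -125, "dz": -89, "wx": 0, "wy": 0, "wz": 1.18, "claw": 255}

```text
clock: 10.45
tcp_pos: [0.4997, -0.4219, 0.2797]
orientation: [-179.9, 0.1, 34.6]
force: [0.2, 0.2, -1.5]
finger_gap: 0.0355
grip_force: 40.8
```

arm_command:
  series:
    - {"dx": -14, "dy": 20, "dz": 0, "wx": 0, "wy": 0, "wz": 0, "claw": 255}
    - {"dx": -14, "dy": 20, "dz": 0, "wx": 0, "wy": 0, "wz": 0, "claw": 255}
    - {"dx": -14, "dy": 20, "dz": 0, "wx": 0, "wy": 0, "wz": 0, "claw": 255}
    - {"dx": -14, "dy": 20, "dz": 0, "wx": 0, "wy": 0, "wz": 0, "claw": 255}

```text
clock: 10.85
tcp_pos: [0.5022, -0.4421, 0.2803]
orientation: [-179.9, -0.1, 35.1]
force: [-0.0, 0.9, -0.4]
finger_gap: 0.0357
grip_force: 40.8
```

Run:
```python
from h import *
p,im=shot('wrist','w7'); np.save('w7.npy',p)
goto([.5,-.45,.28],35)
for q in ['camera','camera_lens']:
  for r in bot.trace('wrist',q)[:3]: print(q,r['conf'],r['bbox'])
```

```text
clock 10.9 tcp [ 0.5024 -0.442   0.2807] [-1.7994e+02 -9.0000e-02  3.5100e+01] F [-1.  -0.2 -0.7]
d [-6.6  5.2  0.7] w [-0.0011 -0.0015  0.0018]
camera 0.79 [336.6, 114.5, 128.6, 85.7]
camera_lens 0.96 [331.0, 111.9, 107.4, 60.2]
```

View pics/w7.png

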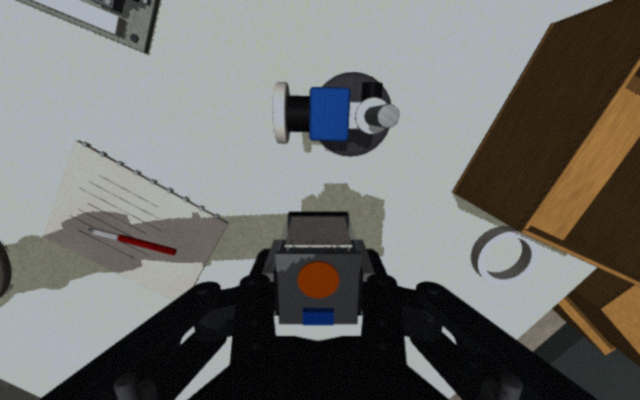

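The inspection camera is seen from above: ring from (273,82) to (289,143), lens to the left, blue body (330,113), post top (388,115), foot centre (352,114); its axis is level in the picture, i.e. lens faces tool −y.

Run:
```python
from h import *
p=np.load('w7.npy',allow_pickle=True).item(); im=cv2.imread('pics/w7.png')[:,:,::-1]
g=cv2.cvtColor(np.ascontiguousarray(im),cv2.COLOR_RGB2GRAY); hsv=cv2.cvtColor(np.ascontiguousarray(im),cv2.COLOR_RGB2HSV)
print('row112',g[111:114,262:300].mean(0).astype(int)); print('row95',g[94:97,262:300].mean(0).astype(int)); print('row130',g[129:132,262:300].mean(0).astype(int))
print('col281',list(zip(range(74,92),g[74:92,279:284].mean(1).astype(int))),list(zip(range(134,152),g[134:152,279:284].mean(1).astype(int))))
H,S,V=[hsv[:,:,i].astype(int) for i in range(3)]
bl=(H>100)&(H<130)&(S>120); bl[:70]=0;bl[160:]=0;bl[:,:290]=0;bl[:,370:]=0
v,u=np.nonzero(bl); print('blue',cv2.minAreaRect(np.c_[u,v].astype(np.float32)))
dk=(g<90); dk[:60]=0; dk[170:]=0; dk[:,:290]=0; dk[:,420:]=0
v,u=np.nonzero(dk); e=np.c_[u,v].astype(np.float32); hull=cv2.convexHull(e)[:,0]; hull=hull[(abs(hull[:,1]-113)>20)]; print('foot',cv2.fitEllipse(hull))
print('postrow115',g[113:117,365:410].mean(0).astype(int)); print('postcol390',list(zip(range(98,132),g[98:132,389:394].mean(1).astype(int))))
```

```text
row112 [175 174 173 174 174 174 175 176 174 170 158 160 169 174 176 174 174 175
 177 175 174 157 114  60  33  25  24  24  25  23  20  25  21  24  23  22
  25  23]
row95 [174 176 174 176 174 175 173 177 173 173 169 166 172 174 175 174 175 175
 174 174 172 163 129  78  47  33  33  57  86  98 100 101 102 103 100 101
 102 113]
row130 [176 173 174 176 174 175 174 174 174 175 168 156 150 156 162 162 164 164
 165 167 167 161 133  88  50  31  18  20  29  38  39  36  34  28  29  28
  27  29]
col281 [(74, np.int64(173)), (75, np.int64(174)), (76, np.int64(172)), (77, np.int64(174)), (78, np.int64(174)), (79, np.int64(173)), (80, np.int64(172)), (81, np.int64(156)), (82, np.int64(125)), (83, np.int64(120)), (84, np.int64(132)), (85, np.int64(140)), (86, np.int64(144)), (87, np.int64(150)), (88, np.int64(157)), (89, np.int64(161)), (90, np.int64(164)), (91, np.int64(168))] [(134, np.int64(149)), (135, np.int64(146)), (136, np.int64(138)), (137, np.int64(132)), (138, np.int64(124)), (139, np.int64(118)), (140, np.int64(109)), (141, np.int64(97)), (142, np.int64(92)), (143, np.int64(120)), (144, n
[... 633 characters left out ...]
0, np.int64(132)), (101, np.int64(129)), (102, np.int64(125)), (103, np.int64(121)), (104, np.int64(123)), (105, np.int64(125)), (106, np.int64(131)), (107, np.int64(133)), (108, np.int64(132)), (109, np.int64(133)), (110, np.int64(133)), (111, np.int64(134)), (112, np.int64(136)), (113, np.int64(139)), (114, np.int64(137)), (115, np.int64(137)), (116, np.int64(135)), (117, np.int64(133)), (118, np.int64(131)), (119, np.int64(129)), (120, np.int64(130)), (121, np.int64(131)), (122, np.int64(133)), (123, np.int64(132)), (124, np.int64(131)), (125, np.int64(127)), (126, np.int64(126)), (127, np.int64(137)), (128, np.int64(155)), (129, np.int64(163)), (130, np.int64(169)), (131, np.int64(171))]
```

Run:
```python
from h import *
from scipy.optimize import least_squares
p=np.load('w7.npy',allow_pickle=True).item(); t=bot.camera_params('top'); s=bot.camera_params('side')
def f(q,full=False):
    x,y,a,z=q; P=np.array([x,y,0]); e=np.array([-np.cos(a),-np.sin(a),0]); n=np.array([-e[1],e[0],0]); k=np.array([0,0,1.])
    L=P+.085*e+z*k; m=L-.006*e; r=.027
    r1=proj(p,P+.23*k)[0]-[387.7,115]; r2=proj(p,P+.012*k)[0]-[351.5,113.8]
    A=proj(p,[m+r*n,m-r*n])[:,1]; A=np.sort(A)-[81.5,143.3]
    b=proj(p,L+r*k)[0][0]-272.2
    c=(proj(s,L)[0]-[389,268])*.7; d=(proj(t,L)[0]-[446,194])*.7
    return np.r_[r1,r2*.7,A,b,c,d]
r=least_squares(f,[.59,-.44,np.radians(-55),.165],loss='soft_l1'); x,y,a,z=r.x
print(x,y,np.degrees(a),z); print(f(r.x).round(2))
e=np.array([-np.cos(a),-np.sin(a),0]); F=np.array([x,y,z])+.175*e; print('lens',F-.09*e,'focus',F)
ry=np.degrees(a)+90; tool=ry+90
# face in tool (-18,-.2,-12.4)
R=Ro.from_euler('xyz',[180,0,tool],degrees=True); tcp=F-R.apply([-.018,-.0002,-.0124]); print('tool yaw',tool,'tcp',tcp)
goto(tcp,tool)
```

```text
0.5911538623795497 -0.43775954625541125 -55.97394365113335 0.15927021820716483
[ 0.52 -0.18 -0.11  0.87  0.02 -0.12 -0.05 -2.08 -0.53 -2.24  1.16]
lens [ 0.54359042 -0.36731298  0.15927022] focus [ 0.49322914 -0.29272249  0.15927022]
tool yaw 124.02605634886666 tcp [ 0.48332263 -0.27769248  0.14687022]
clock 11.0 tcp [ 0.5023 -0.4423  0.2812] [-1.7999e+02 -7.0000e-02  3.5090e+01] F [-0.1  0.4 -1.5]
d [  78.9 -145.5  134.4] w [ 9.0000e-04 -1.2000e-03 -1.5521e+00]
```

arm_command:
  series:
    - {"dx": 20, "dy": -36, "dz": 0, "wx": 0, "wy": 0, "wz": -0.14, "claw": 255}
    - {"dx": 40, "dy": -72, "dz": 0, "wx": 0, "wy": 0, "wz": -0.28, "claw": 255}
    - {"dx": 60, "dy": -108, "dz": 0, "wx": 0, "wy": 0, "wz": -0.42, "claw": 255}
    - {"dx": 79, "dy": -145, "dz": 0, "wx": 0, "wy": 0, "wz": -0.56, "claw": 255}
    - {"dx": 79, "dy": -145, "dz": 0, "wx": 0, "wy": 0, "wz": -0.7, "claw": 255}
    - {"dx": 79, "dy": -145, "dz": 0, "wx": 0, "wy": 0, "wz": -0.84, "claw": 255}
    - {"dx": 79, "dy": -145, "dz": 0, "wx": 0, "wy": 0, "wz": -0.98, "claw": 255}
    - {"dx": 79, "dy": -145, "dz": 0, "wx": 0, "wy": 0, "wz": -1.12, "claw": 255}
    - {"dx": 79, "dy": -145, "dz": 0, "wx": 0, "wy": 0, "wz": -1.26, "claw": 255}
    - {"dx": 79, "dy": -145, "dz": 0, "wx": 0, "wy": 0, "wz": -1.4, "claw": 255}

```text
clock: 12.0
tcp_pos: [0.4831, -0.2788, 0.2814]
orientation: [179.9, 0.0, 115.6]
force: [0.4, 0.1, -1.2]
finger_gap: 0.0359
grip_force: 41.0
```

Run:
```python
from h import *
goto([.4833,-.2777,.1469],124.0)
```

```text
clock 12.0 tcp [ 0.4831 -0.2788  0.2814] [1.7995e+02 2.0000e-02 1.1558e+02] F [ 0.4  0.1 -1.2]
d [  1.    0.5 134.5] w [ 0.0009  0.0004 -0.1469]
```

arm_command:
  series:
    - {"dx": 1, "dy": 0.5, "dz": 30, "wx": 0, "wy": 0, "wz": -0.147, "claw": 255}
    - {"dx": 1, "dy": 0.5, "dz": 60, "wx": 0, "wy": 0, "wz": -0.147, "claw": 255}
    - {"dx": 1, "dy": 0.5, "dz": 90, "wx": 0, "wy": 0, "wz": -0.147, "claw": 255}
    - {"dx": 1, "dy": 0.5, "dz": 115, "wx": 0, "wy": 0, "wz": -0.147, "claw": 255}
    - {"dx": 1, "dy": 0.5, "dz": 130, "wx": 0, "wy": 0, "wz": -0.147, "claw": 255}
    - {"dx": 1, "dy": 0.5, "dz": 134.5, "wx": 0, "wy": 0, "wz": -0.147, "claw": 255}
    - {"dx": 1, "dy": 0.5, "dz": 134.5, "wx": 0, "wy": 0, "wz": -0.147, "claw": 255}
    - {"dx": 1, "dy": 0.5, "dz": 134.5, "wx": 0, "wy": 0, "wz": -0.147, "claw": 255}

```text
clock: 12.8
tcp_pos: [0.4839, -0.2789, 0.1478]
orientation: [179.9, 0.1, 123.6]
force: [0.1, 0.3, -1.3]
finger_gap: 0.0355
grip_force: 41.0
```

Run:
```python
from h import *
P={};I={}
for c in('side','top','wrist'): P[c],I[c]=shot(c,c+'F')
goto([.4833,-.2777,.1469],124.0)
s=bot.observe(); R=Ro.from_euler('xyz',s['orientation'],degrees=True)
L=np.array([.54359,-.36731,.15927]); e=np.array([-.5596,.8288,0])
# ring: bright pixels near predicted
for c in('side','top'):
    im=I[c]; g=im.max(2).astype(int); u,v=proj(P[c],L)[0]; print(c,'pred lens',u.round(1),v.round(1),'ring back',proj(P[c],L-.012*e)[0].round(1),'ring rim top/bot',proj(P[c],[L+[0,0,.027],L-[0,0,.027]]).round(1).tolist())
    u,v=int(round(u)),int(round(v)); print(g[v-12:v+13,u-14:u+16])
for q in('suspect','suspect_pane'):
    for r in bot.trace('side',q)[:2]: print(q,r['conf'],r['bbox'])
hsv=cv2.cvtColor(I['side'],cv2.COLOR_RGB2HSV); f=s['tcp_pos']+R.apply([-.018,-.0002,-.0124]); print('face',f,'side',proj(P['side'],f))
corn=[s['tcp_pos']+R.apply([a,b,z]) for z in(-.0379,.0171) for a,b in((-.018,-.018),(-.018,.018),(.018,.018),(.018,-.018))]; print(proj(P['side'],corn).round(1))
```

```text
clock 12.95 tcp [ 0.4838 -0.2791  0.1477] [1.7992e+02 1.3000e-01 1.2359e+02] F [ 0.4 -0.2  0.2]
d [1.5 0.4 0.8] w [ 0.0014  0.0023 -0.0072]
side pred lens 386.0 267.2 ring back [390.9 269.6] ring rim top/bot [[386.8, 257.5], [385.3, 276.7]]
[[233 233 232 232 232 232 232 232 232 232 232 232 233 232 233 233 233 232
  232 231 230 231 233 234 234 234 233 232 233 232]
 [232 233 233 232 232 232 232 232 232 232 232 233 233 233 232 232 232 232
  231 230 228 226 226 231 233 233 233 232 232 232]
 [232 233 233 233 233 233 233 232 232 231 232 232 232 232 231 231 232 232
  232 231 225 211 200 208 224 232 233 232 232 232]
 [233 233 233 233 233 233 233 232 232 232 232 232 232 232 231 232 233 233
  233 229 209 178 158 168 200 227 233 233 232 232]
 [232 233 233 233 233 233 233 232 232 232 232 232 232 232 232 233 234 234
  231 210 175 143 126 137 181 218 232 233 232 232]
 [232 233 233 233 233 233 232 232 231 232 233 233 233 233 233 234 234 232
  211 176 142 126 121 129 168 212 232 232 232 232]
 [232 233 233 233 232 233 233 232 232 232 233 233 231 232 233 234 233 213
  179 143 122 114 115 127 165 212 2
[... 5075 characters left out ...]
 116 119 115 100  83  49  47  40  37  40]
 [ 99  97  99 103  98  96 101  93  98  91  91  91  87  88  85  80  82  71
   83  98 114 112 102  79  49  43  38  30  40  44]
 [ 99 100  96  97 100  98  95  93  98  93  88  94  89  87  82  84  75  78
   84  96  99  98  81  58  43  33  43  44  37  52]
 [100 101 100 100 101 101  96  95  93  93  92  87  84  85  84  78  76  63
   84  95  98  84  59  46  32  39  42  48  50  54]]
suspect 0.69 [345.7, 249.4, 22.6, 32.5]
suspect_pane 0.47 [350.7, 249.8, 8.2, 16.6]
face [ 0.49357667 -0.29420748  0.16017682] side [[351.7405395  250.92254095]]
[[347.1 246.1]
 [356.6 237.9]
 [343.6 232. ]
 [334.  239.9]
 [347.  265.2]
 [356.2 256.8]
 [343.6 250.7]
 [334.3 258.8]]
```

Run:
```python
from h import *
from scipy.optimize import least_squares
L=np.array([.54359,-.36731,.15927]); e=np.array([-.5596,.8288,0]); n=np.array([.8288,.5596,0]);k=np.array([0,0,1.])
th=np.linspace(0,2*np.pi,120)[:,None]; C=L+.027*(np.cos(th)*n+np.sin(th)*k); B=C-.012*e
for c in('side','top'):
    P=bot.camera_params(c); a=proj(P,C); b=proj(P,B); print(c,'face u',a[:,0].min(),a[:,0].max(),'v',a[:,1].min(),a[:,1].max(),'back u',b[:,0].min(),b[:,0].max(),'v',b[:,1].min(),b[:,1].max())
    im=cv2.imread(f'pics/{c}F.png'); g=im.max(2)
    if c=='side':
        for v in range(268,290,2): print(v,g[v,374:400:1])
    else:
        r=bot.trace
        for v in range(178,214,3): print(v,g[v,436:466])
```

```text
side face u 379.240286135333 392.59421286956683 v 255.45953394219316 278.9961878754014 back u 384.1869951400655 397.46616640993307 v 257.69827535717866 281.397224003256
268 [231 231 232 233 232 232 230 218 208 208 213 203 171 125  87  68  63  64
  64  66  66  67  76 105 132 150]
270 [231 232 232 232 233 232 220 197 187 192 188 165 130  94  70  63  64  63
  64  64  66  96 128 147 156 158]
272 [232 232 232 232 233 230 201 172 165 169 160 139 110  82  65  61  61  63
  62  62  69  94 118 132 142 147]
274 [232 233 233 233 234 229 193 155 147 149 140 125 106  81  63  59  61  61
  61  62  64  78  88  92  96 106]
276 [233 233 233 233 234 230 194 151 135 136 132 129 123 112  96  84  77  70
  63  60  66  80  87  87  87  86]
278 [233 232 232 232 232 232 224 197 165 143 130 125 123 131 148 175 201 205
 181 136  94  85  87  88  87  87]
280 [231 231 232 232 233 233 234 233 230 220 204 195 197 209 222 231 234 236
 236 208 149  99  86  86  87  87]
282 [233 233 233 233 233 233 233 232 233 233 233 232 232 233 233 232 233 234
 231 200 138  95  85  86  88  86]
284 [233 233 233 232 232 232 232 232 232 23
[... 1284 characters left out ...]
 90  99 105 107
 105 110 106 102  92  81  59  46  23  32  39  45]
199 [101  99 101  98 100  95  95  94  91  91  89  84  88 101 117 119 119 116
 113 112  99  83  56  40  38  34  42  40  36  45]
202 [101  97  98  98  94  92  93  95  85  89  82  90 104 123 125 127 126 123
 110  84  51  35  37  48  56  56  59  57  53  65]
205 [ 94  98  97  92  95  92  91  84  87  81  85  81 101 116 119 115 100  83
  49  47  40  37  40  49  54  55  69  90 121 146]
208 [ 95  93  93  92  87  84  85  84  78  76  63  84  95  98  84  59  46  32
  39  42  48  50  54  76  96 121 146 164 173 165]
211 [ 94  92  89  89  85  82  76  76  71  67  73  99 127 149 151 143 128 136
 143 151 161 167 169 168 171 169 168 169 167 168]
```

arm_command:
  series:
    - {"dx": 0.7, "dy": 0.4, "dz": 0.8, "wx": 0, "wy": 0, "wz": -0.006, "claw": 255}
    - {"dx": 0.7, "dy": 0.4, "dz": 0.8, "wx": 0, "wy": 0, "wz": -0.006, "claw": 255}
    - {"dx": 0.7, "dy": 0.4, "dz": 0.8, "wx": 0, "wy": 0, "wz": -0.006, "claw": 255}
    - {"dx": 0.7, "dy": 0.4, "dz": 0.8, "wx": 0, "wy": 0, "wz": -0.006, "claw": 255}
    - {"dx": 0.7, "dy": 0.4, "dz": 0.8, "wx": 0, "wy": 0, "wz": -0.006, "claw": 255}
    - {"dx": 0.7, "dy": 0.4, "dz": 0.8, "wx": 0, "wy": 0, "wz": -0.006, "claw": 255}
    - {"dx": 0.7, "dy": 0.4, "dz": 0.8, "wx": 0, "wy": 0, "wz": -0.006, "claw": 255}
    - {"dx": 0.7, "dy": 0.4, "dz": 0.8, "wx": 0, "wy": 0, "wz": -0.006, "claw": 255}
    - {"dx": 0.7, "dy": 0.4, "dz": 0.8, "wx": 0, "wy": 0, "wz": -0.006, "claw": 255}
    - {"dx": 0.7, "dy": 0.4, "dz": 0.8, "wx": 0, "wy": 0, "wz": -0.006, "claw": 255}

```text
clock: 14.05
tcp_pos: [0.4829, -0.2779, 0.1456]
orientation: [-180.0, -0.0, 123.9]
force: [-0.3, -0.6, -1.0]
finger_gap: 0.0356
grip_force: 41.0
```

Run:
```python
from h import *
goto([.4833,-.2777,.1469],124.0)
p,im=shot('wrist','wF2')
# relay top corners check in hand: orange dot in tool frame vs w6
s=bot.observe(); R=Ro.from_euler('xyz',s['orientation'],degrees=True)
h=cv2.cvtColor(im,cv2.COLOR_RGB2HSV).astype(int)
for n in('w6','wF2'):
    h=cv2.cvtColor(cv2.imread(f'pics/{n}.png'),cv2.COLOR_BGR2HSV).astype(int); m=(h[:,:,0]>3)&(h[:,:,0]<20)&(h[:,:,1]>150); m[:240]=0;m[:,:280]=0;m[:,360:]=0; v,u=np.nonzero(m); print(n,len(u),u.mean(),v.mean())
```

```text
clock 14.05 tcp [ 0.4829 -0.2779  0.1456] [-180.     -0.    123.93] F [-0.3 -0.6 -1. ]
d [-0.   0.4 -1.3] w [-0.     -0.     -0.0013]
w6 1289 317.7478665632273 282.85725368502716
wF2 1276 317.7829153605016 281.88009404388714
```

```bash
python3 -c "
from station import bot
print(bot.observe()['qd'].round(2)); print(bot.finish_job())"
```

```text
[ 0.08 -0.03  0.06 -0.02 -0.01  0.01  0.01]
the job is handed in; nothing more can be done
None
```

I turned the isolator off first, then pulled the orange-dot relay by its plain sides. I handed in with the arm still holding the relay upright, its pane about 90 mm from the lens (estimated to 2–3 mm), and no verdict came back.

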